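Charge and lock the roaster's firebox

ROBOT

A 6-joint arm with a two-finger parallel gripper is mounted at the origin on the work surface. World frame = base frame: x ahead of the robot, y to its left, z up, the work surface at z = 0. Lengths are in m, angles in rad, forces in N, time in s.
With the tool pointing down it reaches from about 0.425 to 0.95 m from the base axis. Payload 3.5 kg.
Tool frame: the origin (TCP) lies on the centre line of the jaws, within the pads' length; the fingertips stand 14 mm ahead of it and the grasp point (between the pads) lies 5 mm behind it (r.nose_length is the distance from the TCP to the fingertips, in m); z points along the fingers, y is the line along which they close (so a half turn about z gives the same grasp; the last joint's range is limited). The gripper opens to 85 mm and grips with 20 to 120 N. Pads are 22 mm wide; open, the fingers measure 114 mm over their backs; the gripper's body (76 mm by 85 mm) begins 54 mm behind the grasp point. The pads swing forward as they close: fully open they stand 13 mm farther back than shut.
Start: joints at [-1.346, 0.286, 1.577, -0, 1.279, -0.15], TCP at [0.247, -0.628, 0.245] pointing down, gripper open.
Joint ranges: [-2.77, 2.77], [-0.9, 2.22], [0.21, 2.48], [-1.53, 4.67], [0.24, 2.81], [-2.84, 2.84]. Speed limits (rad/s): [2.79, 2.79, 3.14, 3.14, 3.14, 3.14].

INTERFACE

Orientations are given as a unit quaternion [w, x, y, z].
In Python, from bench import r gives the robot as it stands. The module is installed in compiled form; this text tells all that it offers.
- The arm moves only by the tool drive_tool, never from a script. Its argument "moves" is a list of rows, each a list of 7 numbers: the shift along the world's x, y, z in cm, then the turn, a rotation vector about the world's x, y, z in rad, then the closure, from 0 (fully open) to 1 (shut). In form: [[tx, ty, tz, ax, ay, az, grip], ...]. A call has 1 to 12 rows; each row shifts and turns the commanded pose from where the row before left it; what a row does not reach is not made up. A row lasts 1/8 s, in which the tool goes at most 62.5 mm and 10.7 degrees, less where a joint would pass 70% of its speed; a pose out of reach is approached as far as the arm can. A call is refused whole if a number of a shift passes 6.25 or a number of a turn 0.188, either way. A call with a gripper value outside its range is refused whole. The fingers move at their own pace and stop on an object; "squeeze" is the grip in N (left out, the last holds). Time passes only in rows, so rows that do not move let the fingers close. It gives the time, the measured TCP pose, the force, the opening and the grip force at its end, in the units of the state.
- r.sense(): the state, without advancing time (a new reading comes with each control period).
- r.read_camera(name): name is "side" or "top"; returns a dict with "img" (400x640x3 uint8, red, green, blue), "fx", "fy", "cx", "cy" (pixels), "R" (3x3) and "t" (3): a world point X has camera coordinates R X + t. Camera axes: x right, y down, z forward; pixel columns grow to the right and rows downward; lengths in m; the calibration is good to about 2 mm. A picture is of the moment at which its call begins. There is no depth.
- r.close_job(): hands the job in; it is judged then, once.
The state is a dict: "time": time; "q": joint angles; "qd": joint speeds; "joint_efforts": joint torques, N m; "tcp_pos": TCP position; "tcp_rot": TCP orientation; "wrist_force": force on the tool from outside, world axes, zero at the start; "torque": the same for the moment, N m; "opening": finger opening in m; "grip_force": force on a finger pad.
Only numpy, scipy, OpenCV 4.12 (cv2) and the standard library are available. Lean on these libraries where they do the work, as an engineer would, in place of code of your own. Each camera call takes 0.05 s, during which the arm holds its last target. There are 200 camera calls.

TASK

Load all the charcoal briquettes from the cardboard into the roaster's firebox through its round top opening, then set the lid in the collar and twist it clockwise by its handle until its pins run home under the ramps and it is clamped tight. Then pick up the mallet, knock the steel keeper peg fully down with it (not with the fingers), and put the mallet back down on the table. Leave everything else where it is.

Things in the scene. Friction and masses are not known exactly. Their poses are not given: they have to be found in the camera images.
- roaster: Brushed-steel countertop firebox, 200 (x) x 260 (y) mm, its flat top 140 mm above the table, fixed; origin at the centre of its underside. It may stand turned up to 0.2 rad. On the top: a round collar (outside diameter 166 mm, up to 165-171 mm above the table) round the opening, and beside it the keeper peg.
- collar (a point): Centre of the round opening, at the top of the sprung rubber seal ring inside the collar, 145 mm above the table; axes as the roaster's (30 mm to +y of its centre). The seal's bore is 103 mm, the inner lugs leave 126 mm. The collar has two entry gaps (see gap); from each a ramp runs clockwise seen from above. Counter-clockwise of each gap the collar is solid.
- gap (a point): Middle of one of the two opposite entry gaps of the collar, each 28 mm wide, where a lid pin goes down: 70 mm from the collar's centre, 66 degrees counter-clockwise from its x axis seen from above. Clockwise of a gap the underside of the ramp falls from 158.5 to 153 mm above the table between 12 and 60 degrees, then is level to an end stop that halts a pin's centre at about 71 degrees.
- firebox (a point): Centre of the firebox floor below the opening, 12 mm above the table; axes as the roaster's. The room inside is 184 (x) x 182 mm (y, from -91 to +92 mm), its ceiling 118 mm above this floor; the lid's underside comes 15 mm above that. A pile three briquettes high fits, four does not.
- seal (a joint): How far the sprung seal ring inside the collar is pressed down, m: 0 free, about 0.003 when the lid is locked tight under the level part of the ramps (limit 0.005). Force 7 N at 0, plus 2.5 N per mm; the lid's weight alone does not press it down.
- keeper (a joint): How far the keeper peg is driven down, m: 0 up, 0.018 fully home at its stop. It takes about 8 to 11 N and stays where it is left.
- keeper_top (a point): Centre of the flat top of the keeper peg (cap 30 mm in diameter) on the roaster's top, 130 mm to -y of the collar's centre. Its top stands 172 mm above the table when up and 154 mm when home.
- lid_grip (a point): Centre of the lid's wooden bar handle, 100 (x, along the bar) x 20 (y) x 24 mm (z), 42 mm above the lid's underside; z points up out of the lid. Resting on the seal it is 187 mm above the table, about 184 mm when locked. The lid is the same after half a turn. Locked, the bar lies along the collar's x axis, within 6 degrees.
- mallet_grip (a point): Point to hold on the wooden mallet's handle, 65 mm from the centre of its head; x points along the handle towards the head. Handle 22 mm wide (y), 30 mm high (z), reaching 155 mm from the head's centre. The mallet stands on one striking face, the handle level, 40 mm above the table. Any side of the head may be used.
- mallet_head (a point): Centre of the mallet's head, a wooden block 50 (x, along the handle) x 46 (y) x 80 mm (z); the striking faces are its z ends.
- sheet: Sheet of brown cardboard, 360 x 200 x 3 mm, fixed, on the left, with the briquettes and one sweet potato on it; origin at the centre of its underside.
- coal0_c (a point): Centre of a charcoal briquette: a rigid black block 64 (x) x 36 x 36 mm, about 90 g, lying on the cardboard. Absent ones read None from the start (three or four are there).
- coal1_c (a point): Centre of a charcoal briquette: a rigid black block 64 (x) x 36 x 36 mm, about 90 g, lying on the cardboard. Absent ones read None from the start (three or four are there).
- coal2_c (a point): Centre of a charcoal briquette: a rigid black block 64 (x) x 36 x 36 mm, about 90 g, lying on the cardboard. Absent ones read None from the start (three or four are there).
- coal3_c (a point): Centre of a charcoal briquette: a rigid black block 64 (x) x 36 x 36 mm, about 90 g, lying on the cardboard. Absent ones read None from the start (three or four are there).
- potato0: Sweet potato, 120 x 44 mm, on the cardboard; leave it. Origin at the centre of its underside.
- potato1: Sweet potato, 105 x 44 mm, on the table; leave it. Origin at the centre of its underside.
- mug: White mug, 76 mm wide, 80 mm high, near the robot; leave it. Origin at the centre of its underside.
- sauce: Yellow sauce bottle, 54 mm wide, 150 mm high, beyond the roaster; leave it. Origin at the centre of its underside.
- jar: Amber jar, 70 mm wide, 90 mm high, beyond the roaster; leave it. Origin at the centre of its underside.
- brush: Brush, 170 mm long, lying near the robot; leave it. Origin at the centre of its underside.
- lid: Lid: a steel disc 120 mm in diameter, 14 mm thick, about 0.5 kg, with the bar handle on top and two round bayonet pins 8 mm thick in line with the bar (along x), reaching 74 mm from the centre, their axis 7 mm above the underside. Origin at the centre of its underside.
- mallet: The mallet, about 0.4 kg, balance point 12 mm from the head's centre towards the handle; origin under the centre of its head, on the striking face it stands on.
Things that resemble listed ones, but are neither listed nor needed, are in the scene too. Of the things like the mallet, leave any that is purple or red; of the rest the larger one is meant.

How it is judged:
By the outcome, as a careful person would: the job done as asked, in the order asked, and still so for the second after the job is handed in, with the robot touching nothing.
Of coal0, coal1, coal2, coal3 only 3 to 4 are there at a start; the rules pass over those that are not, and their reading is None.
At some moment in a run one of coal0, coal1, coal2, coal3 may be knocked a few centimetres aside while the robot is not near it.
Once in a run the grip may slacken for a moment while it holds something.
It also fails if it takes over 210 s, if anything falls off the work surface, if the arm or the gripper's body presses on something with over 40 N, if the wrist force passes 120 N, or if a joint passes its speed limit or range.

## Working session

There is one attempt and no reset: what is moved stays moved. The work goes in short steps, Python scripts to look and compute and a tool call to move; the robot and the scene stay as the last step left them, time stands still between calls to the robot, and variables do not carry over. Pictures are saved under pics/ and viewed, at most 14 in all, crops included, and the job is handed in when it is done.

Besides the shell and the picture viewer there is one more tool, called as name([rows], argument=value, ...), one row to a line, values as JSON. drive_tool: Moves the arm, as the interface text tells. Its arguments: {"type":"object","properties":{"moves":{"type":"array"},"squeeze":{"type":"number"}},"required":["moves"]}

```bash
mkdir -p pics
cat > h.py <<'E'
from bench import r
import numpy as np, cv2
def cam(n,save=None):
    c=r.read_camera(n)
    if save: cv2.imwrite('pics/'+save,c['img'][:,:,::-1])
    return c
def ray(c,u,v):
    R=np.array(c['R']);t=np.array(c['t'])
    o=-R.T@t; d=R.T@np.array([(u-c['cx'])/c['fx'],(v-c['cy'])/c['fy'],1.]); return o,d/np.linalg.norm(d)
def onz(c,u,v,z):
    o,d=ray(c,u,v); return o+d*(z-o[2])/d[2]
def two(c1,p1,c2,p2):
    o1,d1=ray(c1,*p1);o2,d2=ray(c2,*p2)
    A=np.stack([d1,-d2],1);s=np.linalg.lstsq(A,o2-o1,rcond=None)[0]
    a=o1+s[0]*d1;b=o2+s[1]*d2
    return (a+b)/2,np.linalg.norm(a-b)
def proj(c,X):
    p=np.array(c['R'])@np.array(X)+np.array(c['t']); return c['fx']*p[0]/p[2]+c['cx'],c['fy']*p[1]/p[2]+c['cy']
E
python3 - <<'E'
from h import *
for n in('side','top'):
    c=cam(n,n+'0.png'); print(n,c['fx'],c['cx'],c['cy'],np.round(c['R'],3).tolist(),np.round(c['t'],3), -np.array(c['R']).T@np.array(c['t']))
print(r.sense(),r.nose_length)
E
```

```text
side 435.85059119862575 320.4839993588581 203.3929036013196 [[-0.905, -0.426, -0.008], [-0.299, 0.648, -0.7], [0.304, -0.631, -0.714]] [0.411 0.257 1.315] [0.04985322 0.83805592 1.12286202]
top 484.5253937315483 320.7301149503202 198.05949643749858 [[0.027, -0.999, -0.016], [-0.995, -0.026, -0.099], [0.098, 0.019, -0.995]] [-0.026  0.508  1.533] [ 0.35569174 -0.04182568  1.5753183 ]
{'time': 0.1, 'q': array([-1.34602597e+00,  2.87093088e-01,  1.57802913e+00, -2.83820087e-05,
        1.27861697e+00, -1.49997224e-01]), 'qd': array([ 0.00184557, -0.00102512, -0.00227695, -0.00207685,  0.00198397,
       -0.00010656]), 'joint_efforts': array([ 5.66399194e-04, -4.07293618e+01, -2.93698776e+01, -1.56824181e-04,
        3.39373830e-03, -6.50589385e-06]), 'tcp_pos': array([ 0.2469832 , -0.62758095,  0.2440756 ]), 'tcp_rot': array([-1.07201193e-03,  9.82493638e-01,  1.86293047e-01, -5.36922020e-05]), 'wrist_force': array([ 0.26743328,  0.09425038, -0.47615106]), 'torque': array([0.02758489, 0.01392983, 0.0137938 ]), 'grip_force': 0.0, 'opening': 0.08541020075309311} 0.014
```

View pics/top0.png

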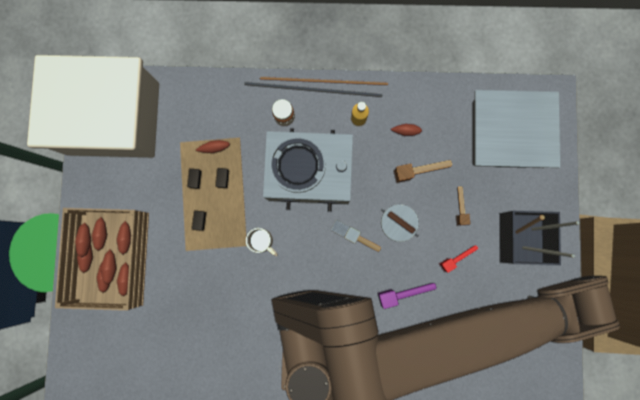

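View pics/side0.png

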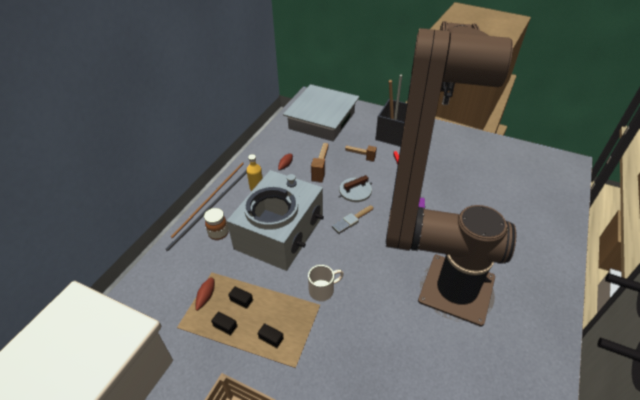

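The top view shows three briquettes at (194,178), (222,178) and (199,220), and the roaster collar at (298,165). The lid is at (401,223). The side view matches: briquettes at (240,297), (224,323) and (270,335), lid at (356,187).
Possible mallets in the top view are the large brown one (404,172), the small brown one (464,218), the red one (447,265) and the purple one (388,299). I choose (404,172). Briquette lookalikes: the black box at (530,237) and the grate at (315,85); I choose the blocks on the cardboard. Next is one close crop to check.

Run:
```python
from h import *
im=cv2.imread('pics/top0.png');s=cv2.imread('pics/side0.png')
cv2.imwrite('pics/c1.png',cv2.resize(im[120:255,175:475],None,fx=2.66,fy=2.66,interpolation=cv2.INTER_CUBIC))
cv2.imwrite('pics/c2.png',cv2.resize(s[135:355,175:395],None,fx=2.7,fy=2.7,interpolation=cv2.INTER_CUBIC))
```

```text
(no output)
```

View pics/c1.png

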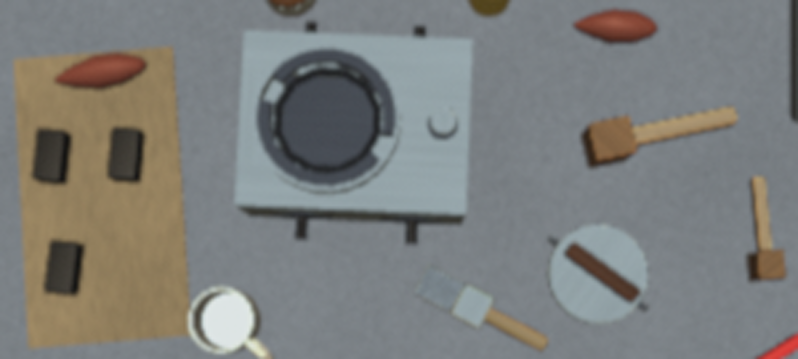

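View pics/c2.png

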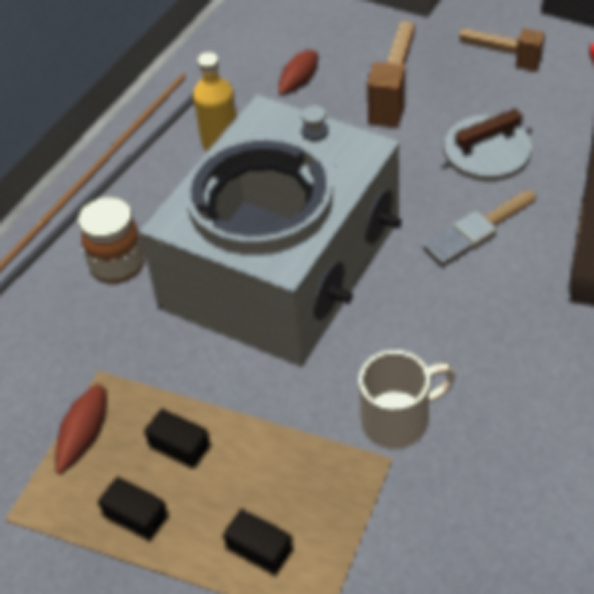

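The crops confirm it. The larger brown mallet has its head at crop (610,140), top px (404,172), and its handle runs right to (452,164). The small one is half its size. The three briquettes lie on the cardboard, and the lid bar is at crop (602,272). The collar gaps are the bright patches at crop (275,92) and (384,150), and the keeper is at (442,123).

```bash
cat > m.py <<'E'
from h import *
def blobs(im,lo,hi,box,amin=30,n=4,k=0):
    hsv=cv2.cvtColor(im,cv2.COLOR_RGB2HSV); m=cv2.inRange(hsv,np.array(lo),np.array(hi))
    u0,v0,u1,v1=box; mm=np.zeros_like(m); mm[v0:v1,u0:u1]=m[v0:v1,u0:u1]
    if k: mm=cv2.morphologyEx(mm,cv2.MORPH_OPEN,np.ones((k,k),np.uint8))
    cs,_=cv2.findContours(mm,cv2.RETR_EXTERNAL,cv2.CHAIN_APPROX_NONE)
    out=[]
    for c in sorted(cs,key=cv2.contourArea)[::-1][:n]:
        if cv2.contourArea(c)<amin: continue
        M=cv2.moments(c); out.append((M['m10']/M['m00'],M['m01']/M['m00'],cv2.contourArea(c),cv2.minAreaRect(c),c))
    return out
E
python3 - <<'E'
from m import *
t=cam('top');s=cam('side')
h=lambda c,l:[cv2.cvtColor(c['img'],cv2.COLOR_RGB2HSV)[v,u].tolist() for u,v in l]
print('top coal,card,lid,bar,mhead,mhandle,rtop,ring,bore,gap,keeper',h(t,[(194,178),(210,205),(412,215),(401,223),(404,172),(435,167),(340,190),(320,165),(298,165),(278,154),(342,168),(300,140),(325,150)]))
print('side coal,bar,lid,head,handle,rtop,ring,bore,keeper',h(s,[(240,297),(356,184),(352,196),(318,168),(324,150),(250,235),(272,188),(272,215),(292,180)]))
a=np.array(t['img']).astype(int).sum(2)//3
print(a[165,262:356].tolist()); print(a[130:204,298].tolist())
E
```

```text
top coal,card,lid,bar,mhead,mhandle,rtop,ring,bore,gap,keeper [[18, 43, 60], [20, 93, 145], [98, 30, 170], [10, 117, 83], [15, 117, 129], [18, 86, 163], [96, 30, 171], [106, 38, 87], [108, 39, 84], [96, 30, 169], [96, 29, 166], [108, 40, 83], [96, 30, 169]]
side coal,bar,lid,head,handle,rtop,ring,bore,keeper [[15, 54, 38], [9, 131, 41], [95, 25, 176], [12, 154, 68], [17, 99, 178], [23, 33, 70], [110, 36, 84], [110, 38, 81], [60, 8, 95]]
[128, 129, 137, 152, 159, 158, 158, 159, 154, 122, 89, 77, 78, 73, 75, 94, 74, 44, 45, 66, 75, 76, 75, 76, 76, 75, 75, 75, 76, 76, 77, 75, 76, 76, 76, 76, 77, 76, 77, 77, 78, 77, 77, 78, 78, 78, 77, 78, 77, 78, 78, 78, 74, 54, 39, 62, 98, 92, 80, 76, 83, 113, 145, 151, 155, 158, 159, 158, 159, 158, 159, 159, 157, 140, 123, 144, 159, 161, 160, 158, 159, 160, 161, 155, 139, 149, 159, 161, 157, 142, 129, 125, 125, 125]
[126, 129, 143, 157, 160, 160, 159, 149, 119, 86, 76, 75, 75, 98, 115, 96, 53, 36, 52, 69, 75, 76, 76, 76, 76, 76, 76, 77, 77, 77, 77, 77, 77, 77, 77, 77, 76, 76, 77, 76, 77, 77, 77, 77, 77, 78, 79, 78, 77, 78, 76, 69, 54, 40, 47, 64, 75, 76, 82, 109, 136, 136, 126, 143, 156, 159, 161, 157, 129, 78, 50, 54, 85, 116]
```

```bash
cat > meas.py <<'E'
from m import *
t=cam('top');s=cam('side')
def ang(c,b,z):
    p=cv2.boxPoints(b); e=[p[1]-p[0],p[2]-p[1]]; e=max(e,key=np.linalg.norm); ctr=np.array(b[0])
    a=onz(c,*(ctr-e/2),z);d=onz(c,*(ctr+e/2),z); v=d-a
    return np.degrees(np.arctan2(v[1],v[0]))%180
bt=blobs(t['img'],(0,0,0),(40,110,85),(180,150,246,250),60)
bs=blobs(s['img'],(0,0,0),(180,255,60),(180,280,320,360),60)
for b in bt:
    best=min((two(t,b[:2],s,c[:2]) for c in bs),key=lambda x:x[1] + abs(x[0][2]-.02))
    print('coal',np.round(best[0],4),round(best[1],4),'onz',np.round(onz(t,*b[:2],.021)[:2],4),ang(t,b[3],.03),b[2],b[3][1])
for nm,lo,hi,bx,sx,slo,shi,z in [('bar',(0,60,40),(14,255,100),(370,200,430,245),(335,170,378,200),(0,60,0),(14,255,75),.042),('head',(8,95,50),(16.5,255,150),(392,158,418,185),(308,155,328,182),(5,120,30),(15,255,110),.04)]:
    a=blobs(t['img'],lo,hi,bx)[0];b=blobs(s['img'],slo,shi,sx)[0]
    p=two(t,a[:2],s,b[:2]); print(nm,np.round(p[0],4),p[1],ang(t,a[3],z+.012),'onz',onz(t,*a[:2],z),a[2:4],b[2:4])
E
cat meas.py > /tmp/x.py
cat > meas2.py <<'E'
from m import *
t=cam('top');s=cam('side')
res={}
for nm,c,box in(('top',t,(264,132,332,198)),('side',s,(242,184,302,230))):
    g=c['img'].astype(int).sum(2)//3; m=np.zeros(g.shape,np.uint8);u0,v0,u1,v1=box
    m[v0:v1,u0:u1]=(g[v0:v1,u0:u1]<115)*255
    cs,_=cv2.findContours(m,cv2.RETR_EXTERNAL,cv2.CHAIN_APPROX_NONE);h=cv2.convexHull(max(cs,key=cv2.contourArea))
    e=cv2.fitEllipse(h);res[nm]=e[0];print(nm,'ring',e)
    for z in(.145,.168):
        q=np.array([onz(c,*p,z)[:2] for p in cv2.ellipse2Poly(tuple(map(int,np.round(e[0]))),(100,100),0,0,360,90)])
    P=np.array([onz(c,*p[0],.168)[:2] for p in h]).astype(np.float32);print('circ z.168',cv2.fitEllipse(P))
print(two(t,res['top'],s,res['side']))
# bore
g=t['img'].astype(int).sum(2)//3; m=np.zeros(g.shape,np.uint8);m[140:192,272:324]=((g[140:192,272:324]>60)&(g[140:192,272:324]<85))*255
n,l,st,ce=cv2.connectedComponentsWithStats(m,connectivity=4);k=l[165,298];cs,_=cv2.findContours((l==k).astype(np.uint8),cv2.RETR_EXTERNAL,cv2.CHAIN_APPROX_NONE)
P=np.array([onz(t,*p[0],.145)[:2] for p in cv2.convexHull(cs[0])]).astype(np.float32);print('bore',cv2.fitEllipse(P))
# roaster top outline
m=((g>135)*255).astype(np.uint8);mm=np.zeros_like(m);mm[125:206,255:360]=m[125:206,255:360]
cs,_=cv2.findContours(mm,cv2.RETR_EXTERNAL,cv2.CHAIN_APPROX_NONE);b=cv2.minAreaRect(max(cs,key=cv2.contourArea));
p=[onz(t,*q,.14)[:2].round(4) for q in cv2.boxPoints(b)];print('corners',p,'c',np.mean(p,0),[np.linalg.norm(p[i]-p[i-1]) for i in(1,2)],[np.degrees(np.arctan2(*(p[i]-p[i-1])[::-1])) for i in(1,2)])
# lid disc
m=((g>140)*255).astype(np.uint8);mm=np.zeros_like(m);mm[200:248,375:428]=m[200:248,375:428]
cs,_=cv2.findContours(mm,cv2.RETR_EXTERNAL,cv2.CHAIN_APPROX_NONE);h=cv2.convexHull(np.vstack([c for c in cs if len(c)>25]))
P=np.array([onz(t,*q[0],.014)[:2] for q in h]).astype(np.float32);print('disc',cv2.fitEllipse(P))
for nm,c,box in(('top',t,(332,158,352,178)),('side',s,(282,172,300,188))):
    im=c['img'];u0,v0,u1,v1=box; cv2.imwrite(f'pics/k_{nm}.png',cv2.resize(im[v0:v1,u0:u1,::-1],None,fx=14,fy=14,interpolation=cv2.INTER_CUBIC))
a=cv2.imread('pics/k_top.png');b=cv2.imread('pics/k_side.png');H=max(a.shape[0],b.shape[0])
cv2.imwrite('pics/k.png',np.hstack([cv2.copyMakeBorder(x,0,H-x.shape[0],0,5,0) for x in(a,b)]))
E
python3 meas.py; python3 meas2.py
```

```text
coal [0.5633 0.4012 0.0197] 0.0005 onz [0.5629 0.4007] 176.72232606044886 216.5 (12.699625968933105, 19.546382904052734)
coal [0.4275 0.3787 0.0201] 0.0004 onz [0.4272 0.3784] 175.82279505245046 208.5 (12.403472900390625, 19.101348876953125)
coal [0.5676 0.3102 0.0202] 0.0004 onz [0.5673 0.31  ] 2.721270995951187 205.0 (19.0, 12.0)
bar [ 0.4388 -0.2693  0.0331] 0.0013006241248605655 55.30424113195096 onz [ 0.43768191 -0.26819257  0.042     ] (122.0, ((401.0131530761719, 221.98175048828125), (30.445510864257812, 4.819037914276123), 35.83765411376953)) (50.0, ((356.2591247558594, 184.08758544921875), (4.784403324127197, 24.34918975830078), 70.01689147949219))
top ring ((297.1426696777344, 163.61465454101562), (50.83021926879883, 51.752098083496094), 83.77826690673828)
circ z.168 ((0.5949918627738953, 0.05706581845879555), (0.15131621062755585, 0.1524539291858673), 166.7951202392578)
side ring ((270.4493408203125, 204.30899047851562), (34.82984924316406, 49.6893310546875), 83.09628295898438)
circ z.168 ((0.59461510181427, 0.05993817746639252), (0.15046754479408264, 0.1515585482120514), 
[... 420 characters left out ...]
float64(0.028477025246137436), np.float64(-90.94695144677348)]
disc ((0.4386323094367981, -0.2684228718280792), (0.11726364493370056, 0.11837445944547653), 93.4165267944336)Traceback (most recent call last):
  File "meas.py", line 13, in <module>
    a=blobs(t['img'],lo,hi,bx)[0];b=blobs(s['img'],slo,shi,sx)[0]
      ~~~~~^^^^^^^^^^^^^^^^^^^
  File "m.py", line 3, in blobs
    hsv=cv2.cvtColor(im,cv2.COLOR_RGB2HSV); m=cv2.inRange(hsv,np.array(lo),np.array(hi))
                                              ~~~~~~~~~~~^^^^^^^^^^^^^^^^^^^^^^^^^^^^^^^
cv2.error: OpenCV(4.12.0) /io/opencv/modules/core/src/arithm.cpp:2092: error: (-215:Assertion failed) lb.type() == ub.type() in function 'inRange'
```

View pics/k.png

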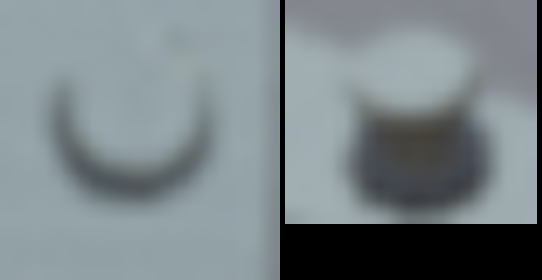

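drive_tool([
  [3.8,4.1,0,0,0,-0.055,0],
  [3.8,4.1,0,0,0,-0.055,0],
  [3.8,4.1,0,0,0,-0.055,0],
  [3.8,4.1,0,0,0,-0.055,0],
  [3.8,4.1,0,0,0,-0.055,0],
  [3.8,4.1,0,0,0,-0.055,0],
  [3.8,4.1,0,0,0,-0.055,0],
  [3.8,4.1,0,0,0,-0.055,0],
  [0,5.1,0.2,0,0,0,0],
  [0,5.1,0.2,0,0,0,0],
  [0,5.1,0.2,0,0,0,0],
  [0,5.1,0.2,0,0,0,0],
], squeeze=50)

```text
time: 1.9
tcp_pos: [0.551, -0.0945, 0.2536]
tcp_rot: [0.0, 0.999, -0.033, 0.0]
wrist_force: [1.1, 1.3, 0.4]
opening: 0.085
grip_force: 0.0
```

```bash
sed -i 's/np.array(lo),np.array(hi)/np.array(lo,float),np.array(hi,float)/' m.py
python3 - <<'E'
exec(open('h.py').read())
t=r.read_camera('top');s=r.read_camera('side')
k=two(t,(341.6,165.3),s,(290.9,176.6));print('keeper',k, onz(t,341.6,165.3,.172))
d=np.array([.595,.0572])-k[0][:2];print(np.linalg.norm(d),np.degrees(np.arctan2(-d[0],d[1])))
cv2.imwrite('pics/t1.png',t['img'][:,:,::-1])
E
sed 's/16.5,255/16,255/' -i meas.py; python3 meas.py
```

```text
keeper (array([ 0.59328587, -0.07337411,  0.17058033]), np.float64(0.001979459826856105)) [ 0.59212345 -0.07372674  0.172     ]
0.13058536523136346 -0.7521142791486171
coal [0.5634 0.4011 0.0194] 0.0005 onz [0.563  0.4005] 3.044434671052187 216.5 (19.0, 13.0)
coal [0.4275 0.3787 0.0201] 0.0004 onz [0.4272 0.3784] 175.82279505245046 208.5 (12.403472900390625, 19.101348876953125)
coal [0.5676 0.3103 0.0202] 0.0005 onz [0.5673 0.31  ] 2.721270995951187 205.0 (19.0, 12.0)
bar [ 0.4381 -0.2695  0.034 ] 8.689495769026409e-05 54.88152716636817 onz [ 0.43762197 -0.26837241  0.042     ] (123.0, ((401.0158996582031, 221.97830200195312), (30.4283504486084, 4.892189979553223), 36.25383758544922)) (48.0, ((356.15692138671875, 183.8065643310547), (4.186352729797363, 24.34918975830078), 70.01689147949219))
head [ 0.5999 -0.2802  0.016 ] 9.636122588767916e-05 105.58389641816737 onz [ 0.59615198 -0.27653407  0.04      ] (226.5, ((404.32354736328125, 172.29412841796875), (14.794672966003418, 18.432706832885742), 75.96376037597656)) (133.5, ((317.5, 172.0), (16.0, 11.0), 90.0))
```

drive_tool([
  [0.2,5.8,0,0,0,0,0],
  [0.2,5.8,0,0,0,0,0],
  [0.2,5.8,0,0,0,0,0],
  [0.3,5.8,0,0,0,0,0],
  [0.3,5.8,0,0,0,0,0],
  [0.3,5.8,0,0,0,0,0],
  [0.2,5.7,0,0,0,0,0],
  [0,0,-5,0,0,0,0],
  [0,0,-5,0,0,0,0],
  [0,0,-5,0,0,0,0],
  [0,0,-2,0,0,0,0],
  [0,0,0,0,0,0,0],
])

```text
time: 3.6
tcp_pos: [0.5681, 0.3077, 0.082]
tcp_rot: [0.001, 0.999, -0.033, -0.001]
wrist_force: [-0.7, -0.4, 0.6]
opening: 0.0852
grip_force: 0.0
```

drive_tool([
  [0,0.25,-3,0,0,0,0],
  [0,0,-2.7,0,0,0,0],
  [0,0,0,0,0,0,0.3],
  [0,0,0,0,0,0,1],
  [0,0,0,0,0,0,1],
  [0,0,0,0,0,0,1],
  [0,0,0,0,0,0,1],
  [0,0,0,0,0,0,1],
])

```text
time: 4.6
tcp_pos: [0.5702, 0.312, 0.0293]
tcp_rot: [-0.001, 0.999, -0.033, 0.002]
wrist_force: [-0.0, -0.4, 5.9]
opening: 0.0351
grip_force: 52.7
```

drive_tool([
  [0,0,3,0,0,0,1],
  [0,0,5,0,0,0,1],
  [0,0,5,0,0,0,1],
  [0,0,5,0,0,0,1],
  [0,0,4,0,0,0,1],
  [0.5,-5.1,0,0,0,0,1],
  [0.5,-5.1,0,0,0,0,1],
  [0.5,-5.1,0,0,0,0,1],
  [0.5,-5.1,0,0,0,0,1],
  [0.5,-4.1,0,0,0,0,1],
  [0,0,0,0,0,0,1],
  [0,0,0,0,0,0,1],
])

```text
time: 6.1
tcp_pos: [0.5929, 0.0667, 0.2463]
tcp_rot: [-0.0, 0.999, -0.033, -0.0]
wrist_force: [0.4, 0.2, -1.5]
opening: 0.0348
grip_force: 52.0
```

drive_tool([
  [0.5,-0.2,-3,0,0,0,1],
  [0,0,-3,0,0,0,1],
  [0,0,-3,0,0,0,1],
  [0,0,-2.5,0,0,0,1],
  [0,0,0,0,0,0,0.42],
  [0,0,0,0,0,0,0.42],
  [0,0,0,0,0,0,0.42],
  [0,0,4,0,0,0,0.42],
  [0,0,5,0,0,0,0.42],
  [0,0,3,0,0,0,0.3],
])

```text
time: 7.35
tcp_pos: [0.5993, 0.065, 0.2559]
tcp_rot: [-0.0, 0.999, -0.032, 0.003]
wrist_force: [0.9, 0.4, 0.2]
opening: 0.0598
grip_force: 0.0
```

```bash
python3 meas.py|grep coal; python3 -c "
from h import *
print(r.sense()['tcp_pos'])"
```

```text
coal [0.5634 0.4011 0.0197] 0.0006 onz [0.5629 0.4006] 175.9362894484267 217.5 (12.775577545166016, 19.597488403320312)
coal [0.4274 0.3788 0.0203] 0.0005 onz [0.4272 0.3785] 175.82350836984347 209.5 (12.527507781982422, 19.101348876953125)
[0.60066568 0.06485276 0.25790189]
```

drive_tool([
  [-0.6,5.6,0,0,0,0,0],
  [-0.6,5.6,0,0,0,0,0],
  [-0.6,5.6,0,0,0,0,0],
  [-0.6,5.6,0,0,0,0,0],
  [-0.6,5.6,0,0,0,0,0],
  [-0.7,5.6,0,0,0,0,0],
  [0,0,-5,0,0,0,0],
  [0,0,-5,0,0,0,0],
  [0,0,-5,0,0,0,0],
  [0,0,-2,0,0,0,0],
  [0,0,0,0,0,0,0],
])

```text
time: 8.82
tcp_pos: [0.56, 0.4, 0.0794]
tcp_rot: [0.001, 0.999, -0.033, -0.002]
wrist_force: [-0.1, 0.2, 0.6]
opening: 0.0855
grip_force: 0.0
```

drive_tool([
  [0.3,0.1,-3,0,0,0,0],
  [0,0,-2.4,0,0,0,0],
  [0,0,0,0,0,0,0.3],
  [0,0,0,0,0,0,1],
  [0,0,0,0,0,0,1],
  [0,0,0,0,0,0,1],
  [0,0,0,0,0,0,1],
  [0,0,0,0,0,0,1],
])

```text
time: 9.82
tcp_pos: [0.5654, 0.4021, 0.0293]
tcp_rot: [-0.001, 0.999, -0.033, 0.001]
wrist_force: [0.3, 0.6, 6.4]
opening: 0.0351
grip_force: 52.2
```

drive_tool([
  [0,0,3,0,0,0,1],
  [0,0,5,0,0,0,1],
  [0,0,5,0,0,0,1],
  [0,0,5,0,0,0,1],
  [0,0,4,0,0,0,1],
  [0.6,-5.8,0,0,0,0,1],
  [0.6,-5.8,0,0,0,0,1],
  [0.5,-5.8,0,0,0,0,1],
  [0.5,-5.8,0,0,0,0,1],
  [0.5,-5.8,0,0,0,0,1],
  [0.5,-5.8,0,0,0,0,1],
  [0,0,0,0,0,0,1],
])

```text
time: 11.32
tcp_pos: [0.5959, 0.0496, 0.2465]
tcp_rot: [0.0, 0.999, -0.035, -0.001]
wrist_force: [0.2, 0.4, -1.3]
opening: 0.0354
grip_force: 51.5
```

drive_tool([
  [0,-0.2,-3,0,0,0,1],
  [0,0,-3,0,0,0,1],
  [0,0,-3,0,0,0,1],
  [0,0,-2.5,0,0,0,1],
  [0,0,0,0,0,0,0.42],
  [0,0,0,0,0,0,0.42],
  [0,0,0,0,0,0,0.42],
  [0,0,4,0,0,0,0.42],
  [0,0,5,0,0,0,0.42],
  [0,0,3,0,0,0,0.3],
])

```text
time: 12.58
tcp_pos: [0.5974, 0.0513, 0.2572]
tcp_rot: [0.0, 0.999, -0.033, 0.003]
wrist_force: [0.0, -0.3, -0.0]
opening: 0.0599
grip_force: 0.0
```

```bash
python3 meas.py|grep coal; python3 -c "
from h import *
print(r.sense()['tcp_pos'])
t=cam('top','t2.png'); i=t['img'][:,:,::-1]
cv2.imwrite('pics/t2c.png',cv2.resize(i[120:260,170:350],None,fx=4,fy=4))"
```

```text
coal [0.4274 0.3787 0.0202] 0.0005 onz [0.4272 0.3784] 175.82279522655705 210.5 (12.651541709899902, 19.101348876953125)
[0.59882505 0.05127486 0.25919789]
```

View pics/t2c.png

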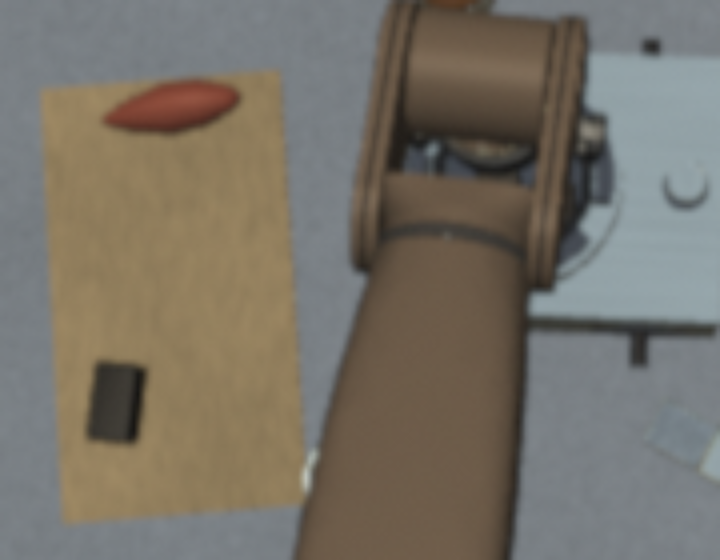

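drive_tool([
  [-2.4,4.7,0,0,0,0,0],
  [-2.4,4.7,0,0,0,0,0],
  [-2.4,4.7,0,0,0,0,0],
  [-2.4,4.7,0,0,0,0,0],
  [-2.5,4.7,0,0,0,0,0],
  [-2.5,4.7,0,0,0,0,0],
  [-2.5,4.5,0,0,0,0,0],
  [0,0,-5,0,0,0,0],
  [0,0,-5,0,0,0,0],
  [0,0,-5,0,0,0,0],
  [0,0,-2,0,0,0,0],
  [0,0,0,0,0,0,0],
])

```text
time: 14.22
tcp_pos: [0.424, 0.3776, 0.0805]
tcp_rot: [0.001, 0.999, -0.033, -0.002]
wrist_force: [0.7, 0.5, 0.2]
opening: 0.0856
grip_force: 0.0
```

```bash
python3 -c "
from h import *
print(r.sense()['tcp_pos'])"; python3 meas.py | grep coal
```

```text
[0.42401925 0.37762582 0.08046161]
coal [0.4211 0.3636 0.1492] 0.025 onz [0.4147 0.3937] 3.0209147255687867 739.0 (56.0, 33.0)Traceback (most recent call last):
  File "meas.py", line 13, in <module>
    a=blobs(t['img'],lo,hi,bx)[0];b=blobs(s['img'],slo,shi,sx)[0]
                                    ~~~~~~~~~~~~~~~~~~~~~~~~~~^^^
IndexError: list index out of range
```

drive_tool([
  [0.2,0.1,-3,0,0,0,0],
  [0,0,-2.4,0,0,0,0],
  [0,0,0,0,0,0,0.3],
  [0,0,0,0,0,0,1],
  [0,0,0,0,0,0,1],
  [0,0,0,0,0,0,1],
  [0,0,0,0,0,0,1],
  [0,0,0,0,0,0,1],
])

```text
time: 15.32
tcp_pos: [0.4288, 0.3804, 0.0308]
tcp_rot: [-0.001, 0.999, -0.033, 0.002]
wrist_force: [-0.4, 1.0, 7.4]
opening: 0.0353
grip_force: 52.7
```

drive_tool([
  [0,0,3,0,0,0,1],
  [0,0,5,0,0,0,1],
  [0,0,5,0,0,0,1],
  [0,0,5,0,0,0,1],
  [0,0,4,0,0,0,1],
  [2.4,-4.6,0,0,0,0,1],
  [2.4,-4.6,0,0,0,0,1],
  [2.4,-4.6,0,0,0,0,1],
  [2.4,-4.6,0,0,0,0,1],
  [2.4,-4.6,0,0,0,0,1],
  [2.4,-4.6,0,0,0,0,1],
  [2.4,-4.7,0,0,0,0,1],
])

```text
time: 16.82
tcp_pos: [0.5954, 0.0549, 0.2483]
tcp_rot: [-0.0, 0.999, -0.033, -0.0]
wrist_force: [-0.3, 0.0, -0.5]
opening: 0.0348
grip_force: 51.9
```

drive_tool([
  [0,0,0,0,0,0,1],
  [0,0,0,0,0,0,1],
])

```text
time: 17.08
tcp_pos: [0.5946, 0.0565, 0.2479]
tcp_rot: [-0.0, 0.999, -0.033, -0.001]
wrist_force: [-0.0, -0.0, -0.8]
opening: 0.0348
grip_force: 51.9
```

drive_tool([
  [0.2,0,-3,0,0,0,1],
  [0,0,-3,0,0,0,1],
  [0,0,-3,0,0,0,1],
  [0,0,-2.5,0,0,0,1],
  [0,0,0,0,0,0,0.42],
  [0,0,0,0,0,0,0.42],
  [0,0,0,0,0,0,0.42],
  [0,0,4,0,0,0,0.42],
  [0,0,5,0,0,0,0.42],
  [0,0,3,0,0,0,0.3],
  [0,0,0,0,0,0,0],
  [0,0,0,0,0,0,0],
])

```text
time: 18.58
tcp_pos: [0.5967, 0.0564, 0.2529]
tcp_rot: [-0.0, 0.999, -0.033, -0.0]
wrist_force: [0.2, 0.5, -0.4]
opening: 0.0855
grip_force: 0.0
```

```bash
python3 -c "
from h import *
s=r.sense();print(s['q'],s['tcp_pos'],s['tcp_rot'])"
```

```text
[-7.48932534e-02  1.16012532e-01  1.76085949e+00  3.15260171e-06
  1.26527693e+00  1.56111892e+00] [0.59672591 0.05640986 0.25287449] [-1.32600079e-05  9.99468355e-01 -3.26026181e-02 -2.77838294e-04]
```

drive_tool([
  [-2.2,-4.6,0,0,0,0.146,0],
  [-2.2,-4.6,0,0,0,0.146,0],
  [-2.2,-4.6,0,0,0,0.146,0],
  [-2.3,-4.7,0,0,0,0.146,0],
  [-2.3,-4.7,0,0,0,0.146,0],
  [-2.3,-4.7,0,0,0,0.146,0],
  [-2.3,-4.6,0,0,0,0.146,0],
  [0,0,-5,0,0,0,0],
  [0,0,-5,0,0,0,0],
  [0,0,-3,0,0,0,0],
  [0,0,0,0,0,0,0],
  [0,0,0,0,0,0,0],
])

```text
time: 20.08
tcp_pos: [0.4394, -0.2688, 0.1239]
tcp_rot: [0.0, 0.888, 0.46, 0.0]
wrist_force: [1.3, -0.0, 0.5]
opening: 0.0857
grip_force: 0.0
```

```bash
python3 -c "
from h import *
s=r.sense();print(s['q'],s['tcp_pos'],s['tcp_rot'])
a=s['tcp_rot'];print(np.degrees(2*np.arctan2(a[2],a[1])))"
```

```text
[-7.46183624e-01  7.21066077e-02  2.06173182e+00  2.57232906e-05
  1.00725395e+00 -1.32231877e-01] [ 0.43943287 -0.26883312  0.12385051] [2.31605987e-04 8.87725506e-01 4.60373069e-01 9.51046760e-05]
54.822369086101546
```

drive_tool([
  [0,0,-3,0,0,0,0],
  [0,0,-3,0,0,0,0],
  [0,0,-2,0,0,0,0],
  [0,0,0,0,0,0,0.5],
  [0,0,0,0,0,0,1],
  [0,0,0,0,0,0,1],
  [0,0,0,0,0,0,1],
  [0,0,0,0,0,0,1],
  [0,0,0,0,0,0,1],
  [0,0,0,0,0,0,1],
], squeeze=100)

```text
time: 21.32
tcp_pos: [0.4397, -0.2691, 0.0449]
tcp_rot: [0.001, 0.888, 0.46, 0.0]
wrist_force: [-1.1, 1.1, 5.9]
opening: 0.0182
grip_force: 100.1
```

drive_tool([
  [0,0,2,0,0,0,1],
  [0,0,4,0,0,0,1],
  [0,0,5,0,0,0,1],
  [0,0,5,0,0,0,1],
  [0,0,5,0,0,0,1],
  [0,0,4,0,0,0,1],
  [0,0,0,0,0,0,1],
])

```text
time: 22.2
tcp_pos: [0.4402, -0.2695, 0.2967]
tcp_rot: [0.004, 0.888, 0.46, 0.001]
wrist_force: [-0.1, -0.7, -3.6]
opening: 0.0181
grip_force: 98.9
```

drive_tool([
  [1.6,3.2,0,0,0,0.02,1],
  [1.6,3.2,0,0,0,0.02,1],
  [1.6,3.3,0,0,0,0.02,1],
  [1.6,3.3,0,0,0,0.02,1],
  [1.6,3.3,0,0,0,0.02,1],
  [1.6,3.3,0,0,0,0.02,1],
  [1.6,3.3,0,0,0,0.02,1],
  [1.6,3.3,0,0,0,0.02,1],
  [1.5,3.2,0,0,0,0.02,1],
  [1.2,3.2,0,0,0,0,1],
  [0,0,0,0,0,0,1],
  [0,0,0,0,0,0,1],
])

```text
time: 23.7
tcp_pos: [0.5929, 0.0572, 0.2901]
tcp_rot: [-0.001, 0.843, 0.538, -0.002]
wrist_force: [0.5, -0.0, -4.5]
opening: 0.0181
grip_force: 98.8
```

```bash
python3 -c "
from h import *
s=r.sense();print(s['tcp_pos'],s['opening'],s['wrist_force'],s['torque'])
a=s['tcp_rot'];print(np.degrees(2*np.arctan2(a[2],a[1])))
t=cam('top');q=cam('side')
A=cv2.resize(t['img'][110:230,240:370,::-1],None,fx=3,fy=3);B=cv2.resize(q['img'][120:260,210:350,::-1],None,fx=2.9,fy=2.9)
H=max(len(A),len(B));cv2.imwrite('pics/l1.png',np.hstack([cv2.copyMakeBorder(x,0,H-len(x),0,0,0) for x in(A,B)]))"
```

```text
[0.59291888 0.05723488 0.2901374 ] 0.018083126649057365 [ 0.48156128 -0.01666734 -4.52439421] [0.01518224 0.02492605 0.05107477]
65.15179058454825
```

View pics/l1.png

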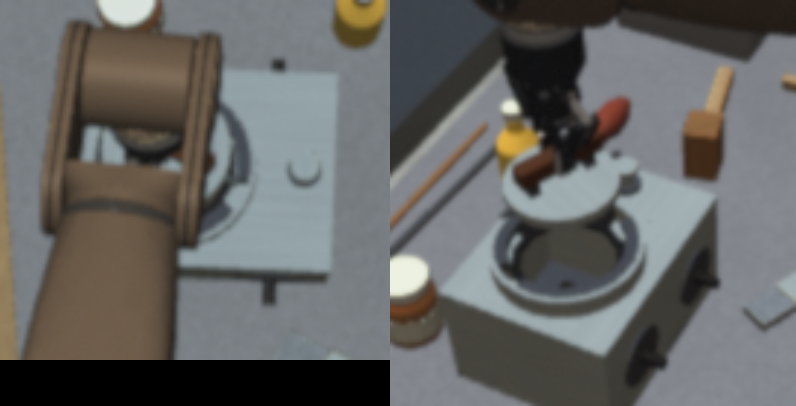

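```bash
python3 -c "
from h import *
q=cam('side')
im=q['img'];g=im.astype(int).sum(2)//3
hsv=cv2.cvtColor(im,cv2.COLOR_RGB2HSV)
u0,v0=245,165
m=np.zeros(g.shape,np.uint8);m[v0:200,u0:293]=((g[v0:200,u0:293]>138))*255
cs,_=cv2.findContours(m,cv2.RETR_EXTERNAL,cv2.CHAIN_APPROX_NONE);c=max(cs,key=cv2.contourArea);h=cv2.convexHull(c)
P=np.array([onz(q,*p[0],.259)[:2] for p in h]).astype(np.float32)
print(cv2.boundingRect(c));print(cv2.minEnclosingCircle(P),cv2.fitEllipse(P));print(np.round(P,3).tolist())
"
```

```text
(246, 165, 47, 31)
((0.6126610040664673, 0.04311150312423706), 0.08048447221517563) ((0.6093397736549377, 0.04019477963447571), (0.134572371840477, 0.16358722746372223), 55.16176986694336)
[[0.6840000152587891, 0.017999999225139618], [0.5740000009536743, -0.0020000000949949026], [0.5479999780654907, -0.004000000189989805], [0.5360000133514404, 0.01899999938905239], [0.5370000004768372, 0.04800000041723251], [0.5410000085830688, 0.07800000160932541], [0.546999990940094, 0.09000000357627869], [0.5529999732971191, 0.09700000286102295], [0.5659999847412109, 0.10700000077486038], [0.5770000219345093, 0.1120000034570694], [0.5920000076293945, 0.11500000208616257], [0.6010000109672546, 0.11500000208616257], [0.6129999756813049, 0.11100000143051147], [0.6330000162124634, 0.10199999809265137], [0.6489999890327454, 0.0860000029206276], [0.6880000233650208, 0.029999999329447746], [0.6899999976158142, 0.020999999716877937]]
```

drive_tool([
  [0.2,0.1,-3,0,0,0,1],
  [0,0,-3,0,0,0,1],
  [0,0,-1,0,0,0,1],
  [0,0,-0.5,0,0,0,1],
  [0,0,0,0,0,0,1],
])

```text
time: 24.48
tcp_pos: [0.5966, 0.0581, 0.2193]
tcp_rot: [0.0, 0.843, 0.538, 0.001]
wrist_force: [-1.0, 0.5, -4.0]
opening: 0.0184
grip_force: 98.5
```

drive_tool([
  [0,0,-0.5,0,0,0,1],
  [0,0,-0.4,0,0,0,1],
  [0,0,0,0,0,0,1],
])

```text
time: 24.85
tcp_pos: [0.5959, 0.0584, 0.2089]
tcp_rot: [-0.0, 0.843, 0.538, -0.0]
wrist_force: [-0.5, 0.4, -4.1]
opening: 0.0182
grip_force: 98.5
```

drive_tool([
  [0,0,-0.5,0,0,0,1],
  [0,0,-0.3,0,0,0,1],
  [0,0,0,0,0,0,1],
  [0,0,0,0,0,0,1],
])

```text
time: 25.35
tcp_pos: [0.5962, 0.0584, 0.2014]
tcp_rot: [0.0, 0.843, 0.538, 0.0]
wrist_force: [0.9, -0.5, -4.3]
opening: 0.0183
grip_force: 98.5
```

drive_tool([
  [0,0,-0.5,0,0,0,1],
  [0,0,-0.3,0,0,0,1],
  [0,0,-0.2,0,0,0,1],
  [0,0,0,0,0,0,1],
  [0,0,0,0,0,0,1],
])

```text
time: 25.98
tcp_pos: [0.5962, 0.0584, 0.1914]
tcp_rot: [0.0, 0.843, 0.538, 0.0]
wrist_force: [-0.1, -0.2, -3.9]
opening: 0.0177
grip_force: 98.5
```

drive_tool([
  [0,0,-0.15,0,0,0,1],
  [0,0,-0.15,0,0,0,1],
  [0,0,0,0,0,0,1],
  [0,0,0,0,0,0,1],
])

```text
time: 26.48
tcp_pos: [0.5964, 0.0584, 0.1895]
tcp_rot: [0.0, 0.843, 0.538, 0.0]
wrist_force: [-4.0, -0.3, 4.4]
opening: 0.0179
grip_force: 99.9
```

drive_tool([
  [-0.05,0,0,0,0,-0.08,1],
  [0,0,0,0,0,-0.08,1],
  [0,0,0,0,0,-0.08,1],
  [0,0,0,0,0,-0.08,1],
  [0,0,0,0,0,-0.08,1],
  [0,0,0,0,0,0,1],
], squeeze=115)

```text
time: 27.22
tcp_pos: [0.5968, 0.0581, 0.1896]
tcp_rot: [0.001, 0.933, 0.36, 0.002]
wrist_force: [0.4, -0.2, 2.8]
opening: 0.0179
grip_force: 114.5
```

```bash
cat > st.py <<'E'
from h import *
s=r.sense();a=s['tcp_rot'];print(s['time'],s['tcp_pos'].round(4),'F',s['wrist_force'].round(1),'T',s['torque'].round(2),'ang',np.degrees(2*np.arctan2(a[2],a[1])).round(2),s['opening'],s['q'].round(2))
E
python3 st.py
```

```text
27.225 [0.5968 0.0581 0.1896] F [ 0.4 -0.2  2.8] T [-0.13  0.14 -0.23] ang 42.21 0.01789430437339695 [-0.07  0.17  1.82 -0.    1.15  0.76]
```

drive_tool([
  [0,0,-0.04,0,0,-0.08,1],
  [0,0,-0.04,0,0,-0.08,1],
  [0,0,-0.05,0,0,-0.08,1],
  [0,0,-0.05,0,0,-0.08,1],
  [0,0,-0.05,0,0,-0.08,1],
  [0,0,0,0,0,0,1],
])

```text
time: 27.98
tcp_pos: [0.5971, 0.0584, 0.1883]
tcp_rot: [0.0, 0.986, 0.168, 0.002]
wrist_force: [-1.3, 0.2, 6.3]
opening: 0.0179
grip_force: 115.0
```

```bash
python3 st.py
```

```text
27.975 [0.5971 0.0584 0.1883] F [-1.3  0.2  6.3] T [-0.01  0.32 -0.05] ang 19.36 0.0179172664581245 [-0.07  0.17  1.82  0.    1.14  1.16]
```

drive_tool([
  [0,0,-0.05,0,0,-0.08,1],
  [0,0,-0.05,0,0,-0.08,1],
  [0,0,-0.03,0,0,-0.08,1],
  [0,0,0,0,0,-0.08,1],
  [0,0,0,0,0,-0.06,1],
  [0,0,0,0,0,-0.04,1],
  [0,0,0,0,0,0,1],
])

```text
time: 28.85
tcp_pos: [0.5972, 0.0582, 0.1871]
tcp_rot: [0.001, 0.999, -0.039, 0.002]
wrist_force: [-0.1, 0.1, 7.4]
opening: 0.0178
grip_force: 115.2
```

```bash
python3 st.py
```

```text
28.85 [0.5972 0.0582 0.1871] F [-0.1  0.1  7.4] T [-0.05  0.31  0.63] ang -4.49 0.01784480960861258 [-0.07  0.17  1.82 -0.    1.14  1.58]
```

drive_tool([
  [0,0,0,0,0,-0.03,1],
  [0,0,0,0,0,-0.03,1],
  [0,0,0,0,0,0,1],
])

```text
time: 29.22
tcp_pos: [0.5971, 0.0571, 0.1871]
tcp_rot: [0.003, 0.998, -0.065, 0.002]
wrist_force: [-1.3, -4.0, 6.7]
opening: 0.0177
grip_force: 119.0
```

```bash
python3 st.py
```

```text
29.225 [0.5971 0.0571 0.1871] F [-1.3 -4.   6.7] T [-0.24  0.35  2.39] ang -7.42 0.01768974876574238 [-0.07  0.17  1.82 -0.01  1.14  1.63]
```

drive_tool([
  [0,0,0,0,0,0.04,1],
  [0,0,0,0,0,0,1],
  [0,0,0,0,0,0,0.4],
  [0,0,0,0,0,0,0.4],
  [0,0,0,0,0,0,0.4],
  [0,0,2,0,0,0,0.4],
  [0,0,4,0,0,0,0.4],
  [0,0,4,0,0,0,0],
  [0,-5,0,0,0,0,0],
  [0,-5,0,0,0,0,0],
  [0,-5,0,0,0,0,0],
  [0,-5,0,0,0,0,0],
], squeeze=60)

```text
time: 30.72
tcp_pos: [0.5958, -0.1432, 0.2867]
tcp_rot: [0.0, 0.999, -0.051, 0.001]
wrist_force: [-0.4, 0.5, -0.4]
opening: 0.0854
grip_force: 0.0
```

drive_tool([
  [-2.5,-5,0,0,0,0,0],
  [-2.5,-5,0,0,0,0,0],
  [-2.5,-5,0,0,0,0,0],
  [-2.5,-5,0,0,0,0,0],
  [0,0,0,0,0,0,0],
])

```text
time: 31.35
tcp_pos: [0.4941, -0.345, 0.2863]
tcp_rot: [0.001, 0.999, -0.054, 0.001]
wrist_force: [0.0, 0.4, -0.2]
opening: 0.0856
grip_force: 0.0
```

```bash
python3 st.py
cat > lid.py <<'E'
from m import *
t=cam('top');s=cam('side')
a=blobs(t['img'],(0,60,40),(14,255,110),(270,135,328,195),20)[0];b=blobs(s['img'],(0,60,0),(14,255,90),(245,175,300,220),20)[0]
p=two(t,a[:2],s,b[:2]);q=cv2.boxPoints(a[3]);e=max([q[1]-q[0],q[2]-q[1]],key=np.linalg.norm);c=np.array(a[3][0])
d=onz(t,*(c+e/2),.196)-onz(t,*(c-e/2),.196);print('bar',p,np.degrees(np.arctan2(d[1],d[0]))%180,np.linalg.norm(d))
A=cv2.resize(t['img'][120:210,255:460,::-1],None,fx=3.8,fy=3.8);B=s['img'][130:240,215:360,::-1];B=cv2.resize(B,None,fx=2.2,fy=2.2)
W=A.shape[1];cv2.imwrite('pics/l2.png',np.vstack([A,cv2.copyMakeBorder(B,0,0,0,W-B.shape[1],0)]))
E
python3 lid.py
```

```text
31.35 [ 0.4941 -0.345   0.2863] F [ 0.   0.4 -0.2] T [ 0.03 -0.01 -0.02] ang -6.22 0.08559600737508881 [-0.78  0.1   1.72 -0.    1.32  0.9 ]
bar (array([0.59776778, 0.05772693, 0.18569167]), np.float64(0.0018709491594053325)) 174.79526616423777 0.0948038937448213
```

View pics/l2.png

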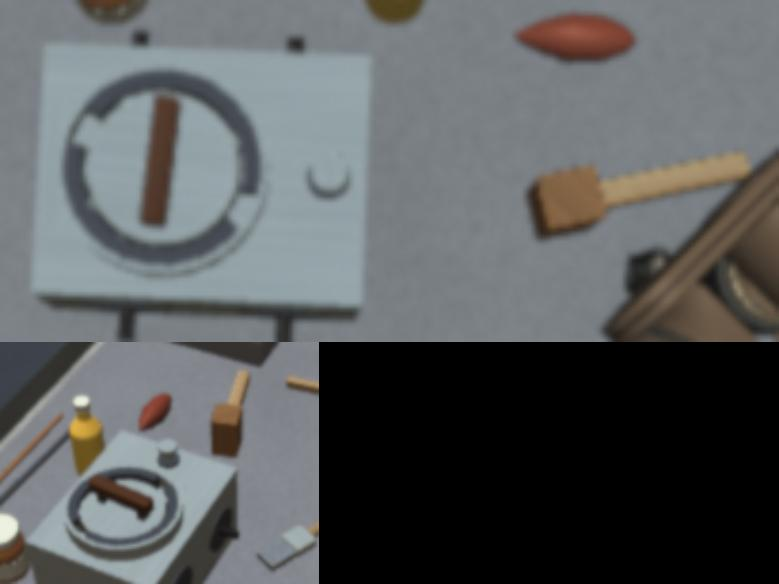

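The lid's bar lies along the roaster's x (crop (160,160)), tilted about -4°, seated in the collar. The side view shows it level. Next, the mallet: head top at crop (571,199), handle end at (748,165).

Run:
```python
from m import *
t=cam('top');s=cam('side')
a=blobs(t['img'],(10,60,140),(25,200,255),(412,150,460,182),20,k=0)
for b in a: print('handle px',b[0],b[1],b[2],b[3])
c=a[0][4]; l=cv2.fitLine(c,cv2.DIST_L2,0,.01,.01).ravel(); 
z=.055
p0=onz(t,l[2]-10*l[0],l[3]-10*l[1],z);p1=onz(t,l[2]+10*l[0],l[3]+10*l[1],z);d=p0-p1; 
pr=[(q[0]-l[2:])@l[:2] for q in c]
for k in(min(pr),max(pr)): print('end',onz(t,*(l[2:]+k*l[:2]),z))
A=np.degrees(np.arctan2(d[1],d[0]));print('angle to head (mod180)',A)
h=blobs(t['img'],(8,95,100),(17,255,160),(392,158,418,185),20)[0];print('headtop',h[:4],onz(t,*h[:2],.08))
hs=blobs(s['img'],(5,95,100),(17,255,190),(305,150,330,185),10);print('side head top',[x[:4] for x in hs])
for x in hs: print(two(t,h[:2],s,x[:2]))
B=s['img'][135:190,300:340,::-1];T=t['img'][150:190,385:460,::-1]
B=cv2.resize(B,None,fx=7,fy=7,interpolation=2);T=cv2.resize(T,None,fx=7,fy=7,interpolation=2)
cv2.imwrite('pics/mm.png',np.hstack([B[:385],cv2.copyMakeBorder(T,0,385-280,0,0,0)]))
```

```text
handle px 430.9605142332415 166.53259871441688 181.5 ((431.31317138671875, 166.43148803710938), (5.861400604248047, 38.83177947998047), 77.6609115600586)
end [ 0.60029445 -0.30029401  0.055     ]
end [ 0.63001408 -0.41960216  0.055     ]
angle to head (mod180) 103.98765211633301
headtop (405.27734033245844, 171.7392825896763, 190.5, ((406.794189453125, 171.17648315429688), (13.824529647827148, 18.91777801513672), 75.96376037597656)) [ 0.59223898 -0.27412312  0.08      ]
side head top [(318.9514563106796, 160.9271844660194, 103.0, ((318.6480407714844, 157.93600463867188), (11.627554893493652, 18.24631690979004), 10.304845809936523))]
(array([ 0.5903712 , -0.27364585,  0.08548141]), np.float64(0.002127769257088764))
```

View pics/mm.png

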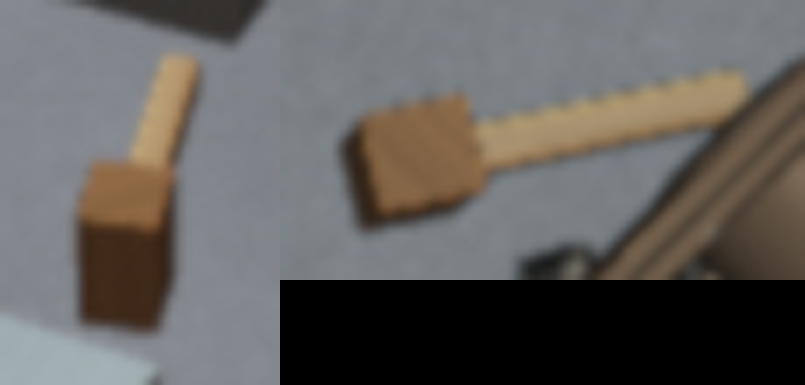

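The crop shows the mallet's head top centred near top px (405,171.7), with the handle straight toward (452,163). The head centre is about (0.5935, -0.2735) and the handle points to the head at 104°. I'll hold it 55 mm from the head, at (0.607, -0.327).

drive_tool([
  [1,0.2,0,0,0,0.175,0],
  [1,0.2,0,0,0,0.175,0],
  [1,0.2,0,0,0,0.175,0],
  [1,0.2,0,0,0,0.175,0],
  [1,0.2,0,0,0,0.175,0],
  [1,0.2,0,0,0,0.175,0],
  [1,0.2,0,0,0,0.175,0],
  [1,0.2,0,0,0,0.175,0],
  [1,0.1,0,0,0,0.175,0],
  [1,0.1,0,0,0,0.175,0],
  [1,0,0,0,0,0.175,0],
  [0,0,0,0,0,0,0],
])

```text
time: 33.05
tcp_pos: [0.6067, -0.3218, 0.2848]
tcp_rot: [-0.0, 0.613, 0.79, 0.0]
wrist_force: [1.4, 0.3, 0.0]
opening: 0.0854
grip_force: 0.0
```

drive_tool([
  [0.2,0,-4,0,0,0,0],
  [0,0,-4,0,0,0,0],
  [0,0,-4,0,0,0,0],
  [0,0,-3,0,0,0,0],
  [0,0,0,0,0,0,0],
  [0,0,0,0,0,0,0],
])

```text
time: 33.8
tcp_pos: [0.6085, -0.3237, 0.1365]
tcp_rot: [0.001, 0.613, 0.79, 0.0]
wrist_force: [0.8, -0.0, 0.9]
opening: 0.0855
grip_force: 0.0
```

```bash
python3 st.py
```

```text
33.8 [ 0.6085 -0.3237  0.1365] F [ 0.8 -0.   0.9] T [0.01 0.   0.  ] ang 104.35 0.08554550074276257 [-0.64  0.41  1.62 -0.    1.11 -0.89]
```

drive_tool([
  [-0.1,-0.35,-3,0,0,0,0],
  [0,0,-4,0,0,0,0],
  [0,0,-2.6,0,0,0,0],
  [0,0,0,0,0,0,0.4],
  [0,0,0,0,0,0,1],
  [0,0,0,0,0,0,1],
  [0,0,0,0,0,0,1],
  [0,0,0,0,0,0,1],
  [0,0,0,0,0,0,1],
], squeeze=115)

```text
time: 34.92
tcp_pos: [0.608, -0.3279, 0.0413]
tcp_rot: [0.002, 0.613, 0.79, 0.0]
wrist_force: [0.1, 0.4, 5.5]
opening: 0.0206
grip_force: 112.5
```

```bash
python3 st.py
```

```text
34.925 [ 0.608  -0.3279  0.0413] F [0.1 0.4 5.5] T [0.21 0.09 0.01] ang 104.37 0.02064240339744577 [-0.64  0.53  1.65  0.    0.96 -0.89]
```

drive_tool([
  [0,0,2,0,0,0,1],
  [0,0,4,0,0,0,1],
  [0,0,5,0,0,0,1],
  [0,0,5,0,0,0,1],
  [0,0,5,0,0,0,1],
  [0,0,2,0,0,0,1],
  [0,0,0,0,0,0,1],
  [0,4,0,0,0,0,1],
  [0,4,0,0,0,0,1],
  [0,4,0,0,0,0,1],
  [0,4,0,0,0,0,1],
  [0,4,0,0,0,0,1],
])

```text
time: 36.42
tcp_pos: [0.6049, -0.1253, 0.2641]
tcp_rot: [-0.003, 0.613, 0.79, -0.001]
wrist_force: [1.6, -0.7, -3.4]
opening: 0.0198
grip_force: 112.9
```

drive_tool([
  [0,0,0,0,0,0,1],
  [0,0,0,0,0,0,1],
])

```text
time: 36.67
tcp_pos: [0.6057, -0.1271, 0.2659]
tcp_rot: [-0.002, 0.613, 0.79, -0.001]
wrist_force: [-1.3, -0.3, -4.2]
opening: 0.02
grip_force: 112.9
```

```bash
python3 st.py; python3 -c "
from h import *
t=cam('top');q=cam('side')
A=cv2.resize(t['img'][110:220,280:420,::-1],None,fx=3,fy=3);B=cv2.resize(q['img'][110:220,220:340,::-1],None,fx=3,fy=3)
cv2.imwrite('pics/k1.png',np.hstack([A,B]))"
```

```text
36.675 [ 0.6057 -0.1271  0.2659] F [-1.3 -0.3 -4.2] T [-0.15 -0.03 -0.03] ang 104.4 0.02004708068296576 [-0.37  0.15  1.7  -0.    1.3  -0.62]
```

View pics/k1.png

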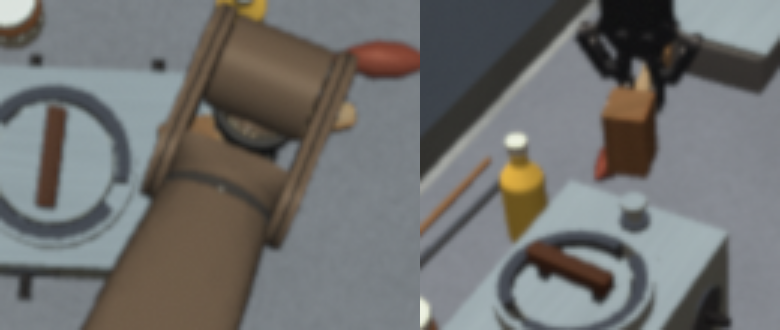

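```bash
python3 -c "
from h import *
q=cam('side');print(onz(q,290,154,.2646),proj(q,[.5912,-.0727,.2646]))"
```

```text
[ 0.59213286 -0.07447898  0.2646    ] (np.float64(289.9958957389145), np.float64(154.41065922819354))
```

drive_tool([
  [0.15,0,-2,0,0,0,1],
  [0,0,-2,0,0,0,1],
  [0,0,-0.7,0,0,0,1],
  [0,0,0,0,0,0,1],
])

```text
time: 37.33
tcp_pos: [0.6075, -0.127, 0.2201]
tcp_rot: [-0.001, 0.613, 0.79, -0.0]
wrist_force: [-0.2, -0.1, -3.0]
opening: 0.0201
grip_force: 112.9
```

```bash
python3 st.py
```

```text
37.325 [ 0.6075 -0.127   0.2201] F [-0.2 -0.1 -3. ] T [-0.14 -0.01  0.  ] ang 104.37 0.02011992614536631 [-0.37  0.19  1.74  0.    1.22 -0.62]
```

Head aligned. Bottom is at about 0.179; now knock down.

drive_tool([
  [0,0,-1,0,0,0,1],
  [0,0,-0.7,0,0,0,1],
  [0,0,-0.4,0,0,0,1],
  [0,0,-0.3,0,0,0,1],
  [0,0,0,0,0,0,1],
], squeeze=120)

```text
time: 37.95
tcp_pos: [0.6093, -0.1277, 0.1994]
tcp_rot: [0.002, 0.613, 0.79, 0.001]
wrist_force: [1.4, -1.6, 5.1]
opening: 0.0197
grip_force: 118.6
```

```bash
python3 st.py
```

```text
37.95 [ 0.6093 -0.1277  0.1994] F [ 1.4 -1.6  5.1] T [-0.14 -0.16 -0.03] ang 104.36 0.019734381570562905 [-0.37  0.21  1.75 -0.    1.17 -0.62]
```

drive_tool([
  [0,0,-0.3,0,0,0,1],
  [0,0,-0.3,0,0,0,1],
  [0,0,-0.2,0,0,0,1],
  [0,0,0,0,0,0,1],
])

```text
time: 38.45
tcp_pos: [0.6097, -0.128, 0.1948]
tcp_rot: [0.002, 0.613, 0.79, 0.001]
wrist_force: [-2.8, -1.3, 14.6]
opening: 0.0205
grip_force: 120.2
```

```bash
python3 st.py
```

```text
38.45 [ 0.6097 -0.128   0.1948] F [-2.8 -1.3 14.6] T [0.32 0.76 0.1 ] ang 104.4 0.02049423601237375 [-0.37  0.22  1.76 -0.    1.16 -0.62]
```

drive_tool([
  [0,0,-0.3,0,0,0,1],
  [0,0,0,0,0,0,1],
])

```text
time: 38.7
tcp_pos: [0.6099, -0.1282, 0.1944]
tcp_rot: [0.003, 0.613, 0.79, 0.001]
wrist_force: [-5.7, -1.9, 22.6]
opening: 0.0204
grip_force: 121.4
```

```bash
python3 st.py
```

```text
38.7 [ 0.6099 -0.1282  0.1944] F [-5.7 -1.9 22.6] T [0.7  1.46 0.22] ang 104.42 0.020357707302743232 [-0.37  0.22  1.76 -0.    1.16 -0.62]
```

drive_tool([
  [0,0,1,0,0,0,1],
  [0,0,3,0,0,0,1],
  [0,0,4,0,0,0,1],
  [0,-4,0,0,0,0,1],
  [0,-4,0,0,0,0,1],
  [0,-4,0,0,0,0,1],
  [0,-4,0,0,0,0,1],
  [0,-4,0,0,0,0,1],
  [0,0,0,0,0,0,1],
  [0,0,0,0,0,0,1],
])

```text
time: 39.95
tcp_pos: [0.6074, -0.3262, 0.264]
tcp_rot: [-0.002, 0.613, 0.79, 0.0]
wrist_force: [0.0, -0.9, -3.7]
opening: 0.0203
grip_force: 117.7
```

```bash
python3 st.py; python3 -c "
from h import *
t=cam('top');q=cam('side')
A=cv2.resize(t['img'][125:215,255:435,::-1],None,fx=2.5,fy=2.5);B=cv2.resize(q['img'][110:220,240:350,::-1],None,fx=3.1,fy=3.1)
H=len(B);cv2.imwrite('pics/k2.png',np.hstack([cv2.copyMakeBorder(A,0,H-len(A),0,0,0),B]))"
```

```text
39.95 [ 0.6074 -0.3262  0.264 ] F [ 0.  -0.9 -3.7] T [-0.19 -0.02 -0.02] ang 104.37 0.02034876836720277 [-0.64  0.31  1.52  0.    1.32 -0.89]
```

View pics/k2.png

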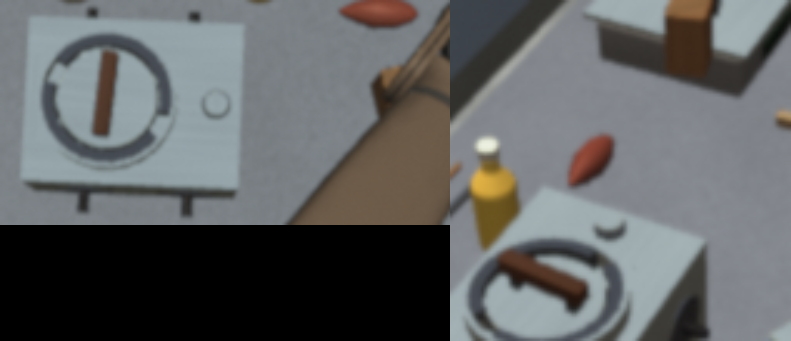

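```bash
python3 -c "
from h import *
q=cam('side');t=cam('top');print(two(t,(341.2,165.4),q,(291.3,181.6)),[proj(q,[.593,-.0735,z]) for z in(.172,.158,.154)])"
```

```text
(array([ 0.5951611 , -0.07336716,  0.14800723]), np.float64(0.001443278446080386)) [(np.float64(291.27366648291417), np.float64(176.31412109304043)), (np.float64(291.512529272229), np.float64(179.49254673353695)), (np.float64(291.5801630297997), np.float64(180.3925147438002))]
```

drive_tool([
  [0,0,-5,0,0,0,1],
  [0,0,-5,0,0,0,1],
  [0,0,-5,0,0,0,1],
  [0,0,-4,0,0,0,1],
  [0,0,-2,0,0,0,1],
  [0,0,0,0,0,0,1],
  [0,0,0,0,0,0,1],
])

```text
time: 41.02
tcp_pos: [0.6097, -0.328, 0.0594]
tcp_rot: [0.002, 0.613, 0.79, 0.0]
wrist_force: [0.6, 0.1, -3.0]
opening: 0.02
grip_force: 117.7
```

```bash
python3 st.py
```

```text
41.025 [ 0.6097 -0.328   0.0594] F [ 0.6  0.1 -3. ] T [-0.15 -0.06  0.01] ang 104.4 0.02004963066009371 [-0.64  0.51  1.64  0.    0.98 -0.89]
```

Keeper height reads as home. Lower the mallet the last 18 mm.

drive_tool([
  [0,0,-1,0,0,0,1],
  [0,0,-0.5,0,0,0,1],
  [0,0,-0.15,0,0,0,1],
  [0,0,0,0,0,0,1],
  [0,0,0,0,0,0,1],
])

```text
time: 41.65
tcp_pos: [0.6084, -0.3275, 0.0413]
tcp_rot: [0.0, 0.613, 0.79, -0.0]
wrist_force: [-2.1, 0.4, 4.1]
opening: 0.0197
grip_force: 118.8
```

```bash
python3 st.py
```

```text
41.65 [ 0.6084 -0.3275  0.0413] F [-2.1  0.4  4.1] T [0.14 0.46 0.02] ang 104.39 0.0196756025366318 [-0.64  0.53  1.65 -0.    0.96 -0.89]
```

drive_tool([
  [0,0,0,0,0,0,0.6],
  [0,0,0,0,0,0,0.2],
  [0,0,0,0,0,0,0],
  [0,0,0,0,0,0,0],
  [0,0,3,0,0,0,0],
  [0,0,5,0,0,0,0],
  [0,0,5,0,0,0,0],
  [0,0,5,0,0,0,0],
  [-4,-4,0,0,0,0,0],
  [-4,-4,0,0,0,0,0],
  [-4,-4,0,0,0,0,0],
  [0,0,0,0,0,0,0],
])

```text
time: 43.15
tcp_pos: [0.4854, -0.4499, 0.2202]
tcp_rot: [0.0, 0.615, 0.788, -0.0]
wrist_force: [1.6, 0.7, 0.3]
opening: 0.0853
grip_force: 0.0
```

drive_tool([
  [-4,-4,0,0,0,0,0],
  [-4,-4,0,0,0,0,0],
  [-4,-4,0,0,0,0,0],
  [0,0,0,0,0,0,0],
  [0,0,0,0,0,0,0],
])

```text
time: 43.78
tcp_pos: [0.3689, -0.5664, 0.22]
tcp_rot: [-0.0, 0.613, 0.79, 0.001]
wrist_force: [0.8, -0.4, 0.7]
opening: 0.0856
grip_force: 0.0
```

```bash
python3 st.py; python3 lid.py; python3 -c "
from h import *
t=cam('top','f.png');q=cam('side','f2.png')
A=t['img'][60:330,150:500,::-1];B=q['img'][80:350,170:420,::-1]
cv2.imwrite('pics/fin.png',np.hstack([A,B]))"
```

```text
43.775 [ 0.3689 -0.5664  0.22  ] F [ 0.8 -0.4  0.7] T [ 0.01 -0.05 -0.01] ang 104.4 0.0856008819512875 [-1.14  0.31  1.6   0.    1.24 -1.4 ]
bar (array([0.59800285, 0.0576313 , 0.1854108 ]), np.float64(0.001539322368080141)) 174.7952595982233 0.09444438823107354
```

View pics/fin.png

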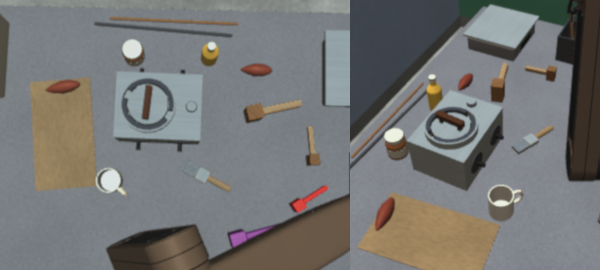

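The cardboard is clear of briquettes, with the potato still on it. The lid is locked, the keeper is down, and the mallet stands at its place (crop (257,112)) with nothing else disturbed. Handing in.

```bash
python3 -c "
from bench import r
print(r.close_job())"
```

```text
the job is handed in; nothing more can be done
None
```

I put the three briquettes in the firebox, twisted the lid clockwise to its end stop, drove the keeper peg down to its stop with the mallet, set the mallet back in its place, and handed the job in at about 44 s; no verdict was returned.

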